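# Seat the prism holder and hold the light box cover at 40 degrees

### The job

Press the clear acrylic prism holder fully home into the recess in front of the light box, its base plate flush with the deck, and let go of it. Then take the green mirror-backed cover of the light box by its brass bar, lift it to 40 degrees from closed so that it throws the light onto the prism, and finish while still holding it steady there in the gripper (it falls shut if let go). Leave the other things on the bench where they are.

Things in the scene. Friction and masses are not known exactly. Their poses are not given: they have to be found in the camera images.
- holder: loose clear acrylic prism holder, about 90 g, 56 mm high: base plate 56 (x) x 40 (y) x 16 mm high with an upright block 34 (x) x 26 (y) x 40 mm centred on it, green glass prism inside, brass cap on top. Starts upright on the bench, left or right of the light box. Origin: centre of the underside, z up. It may go into the recess either way round (half turn).
- holder_grip (a point): point to grasp on the holder: on its vertical centre line in the upright block, 40 mm above the underside, 24 mm above the base plate's top, 16 mm below the top of the cap; axes as the holder's. The block is 26 mm wide along y, 34 mm along x.
- lightbox: light box fixed to the bench: bare aluminium deck 150 mm wide, 30 mm high, with the recess, in front; grey lamp housing 120 x 150 x 75 mm with the green cover behind. Origin on the bench, 100 mm from the recess centre, x towards the housing. The recess floor is a stiff sliding rubber seat: about 8 N downward pushes it the last 6 mm to its stop, and it stays where it is pushed.
- nest (a point): centre of the recess's mouth, level with the deck's top, 30 mm above the bench. z up, x points level from the recess to the lamp housing. The recess is 59 (x) x 43 (y) mm and takes the holder's base plate. At first the holder stops 6 mm proud on the seat; when it is flush, holder_grip is 24 mm above this point. The cover's bar is 90 mm away towards +x.
- cover (a joint): opening angle of the green enamel cover (mirror below), rad: 0 closed and level, grows as its front edge rises; 40 degrees is 0.70; stop at 1.3. About 400 g, falls shut by its weight from any angle when let go.
- cover_bar (a point): middle of the brass bar on the cover: round, 10 mm in diameter, 100 mm free length along y, in the cover's plane, 165 mm from the hinge axis, 79 mm above the bench when closed; 38 mm free between bar and cover edge, 44 mm below it, nothing above. Axes of the cover: y along the bar, x from the bar to the hinge (level when closed). It can turn between the fingers.
- cover_hinge (a point): middle of the cover's hinge axis, at the rear top edge of the 75 mm high grey lamp housing, 79 mm above the bench; the axis is along y, x level and away from the bar. Fixed to the light box; the lamp housing reaches 120 mm from here towards the recess and is 150 mm wide.
- eyepiece_center (a point): centre of a loose chrome eyepiece tube, 42 mm in diameter, 62 mm high, standing on the opposite side of the light box from the holder; leave it
- blower_center (a point): middle (50 mm up) of a loose red rubber lens blower standing nozzle up, 64 mm in diameter, 125 mm high; leave it
- jig_center (a point): centre of a loose steel optical jig, 100 x 60 x 66 mm; leave it
- spare_center (a point): centre of a loose flat green enamel plate 110 x 80 x 6 mm lying on the bench; leave it
- lenscell_center (a point): centre of a loose brass lens ring, 52 mm in diameter, 14 mm high; leave it
Things that resemble listed ones, but are neither listed nor needed, are in the scene too. What is shaped like the holder but blue, orange or red is not meant.

How it is judged:
By the outcome, as a careful person would: the job done as asked, in the order asked, and still so for the second after the job is handed in, while the arm keeps its last pose, push and grip.
It also fails if it takes over 58 s, if anything falls off the work surface, if the arm or the gripper's body presses on something with over 40 N, if the wrist force passes 120 N, or if a joint passes its speed limit or range.

### The arm

A 7-joint arm with a two-finger parallel gripper is mounted at the origin on the work surface. World frame = base frame: x ahead of the robot, y to its left, z up, the work surface at z = 0. Lengths are in m, angles in rad, forces in N, time in s.
With the tool pointing down it reaches from about 0.425 to 0.925 m from the base axis. Payload 6.8 kg.
Tool frame: the origin (TCP) lies at the very end of the fingers, on their centre line; the grasp point (between the pads) lies 19 mm behind it; z points along the fingers, y is the line along which they close (so a half turn about z gives the same grasp; the last joint's range is limited). The gripper opens to 85 mm and grips with 20 to 120 N. Pads are 22 mm wide; open, the fingers measure 114 mm over their backs; the gripper's body (76 mm by 85 mm) begins 54 mm behind the grasp point. The pads swing forward as they close: fully open they stand 13 mm farther back than shut.
Start: joints at [0.992, 0.477, 0.022, 1.555, -0.011, 1.109, -0.083], TCP at [0.306, -0.602, 0.209] pointing down, gripper open.
Joint ranges: [-2.96, 2.96], [-0.34, 2.1], [-1.41, 1.46], [0.24, 2.44], [-1.37, 4.51], [0.17, 1.92], [-2.96, 2.96]. Speed limits (rad/s): [2.39, 2.39, 3.14, 3.14, 3.14, 3.14, 3.14].

### API

Orientations are given as a unit quaternion [w, x, y, z].
In Python, from station import bot gives the robot as it stands.
- The arm moves only by the tool jog_arm, never from a script. Its argument "motion" is a list of rows, each a list of 7 numbers: the turn, a rotation vector about the tool's x, y, z in rad, then the shift along the tool's x, y, z in mm, then the finger opening in mm, from 0 to 85.4. A call has 1 to 10 rows; each row is the pose to reach, as a shift and turn from the pose commanded when the call began, along the tool's axes at that moment; what a row does not reach only later rows make up. A row lasts 1/8 s, in which the tool goes at most 62.5 mm and 10.7 degrees, less where a joint would pass 70% of its speed; a pose out of reach is approached as far as the arm can. A call with a gripper value outside its range is refused whole. The fingers move at their own pace and stop on an object; "grip_force" is the grip in N (left out, the last holds). Time passes only in rows, so rows that repeat a pose let the fingers close. It gives the time, the measured TCP pose, the force, the opening and the grip force at its end, in the units of the state.
- bot.get_obs(): the state, without advancing time (a new reading comes with each control period).
- bot.read_camera(name): name is "scene" or "top"; returns a dict with "pixels" (420x560x3 uint8, red, green, blue), "camera_matrix" (3x3 intrinsics, pixels), "T" (4x4, takes a point from camera to world coordinates). Camera axes: x right, y down, z forward; pixel columns grow to the right and rows downward; lengths in m; the calibration is good to about 2 mm. A picture is of the moment at which its call begins. There is no depth.
- bot.hand_in(): hands the job in; it is judged then, once.
Trained networks look in a picture, given as the dict that the camera call returned (one of the last four; its "shot" number tells which), for a name from the list of things; names that differ only in an ending like _2 or _b are one class to them, and where a whole thing is asked for, a point or a joint stands for the part that bears it (a point fixed in the world has none). Each returns a list of dicts, best first, with "score" (0 to 1); they miss things now and then, are a little off and sometimes report something else, mostly with a low value. They report only what shows in the picture. A call takes as long as a camera call. They do not tell look-alikes from the thing itself.
- bot.spot_in(thing, picture): "xy" ([column, row] in pixels, amid what is visible of it).
- bot.tip_of(thing, picture): "xy" ([column, row] in pixels: a listed point, or the origin of a listed thing).
The state is a dict: "t": time; "q": joint angles; "joint_vel": joint speeds; "joint_torque": joint torques, N m; "eef_pos": TCP position; "tool_rot": TCP orientation; "contact_force": force on the tool from outside, world axes, zero at the start; "torque": the same for the moment, N m; "gripper_width": opening from 0.0 (shut) to 1.0 (fully open); "grasp_force": force on a finger pad.
Only numpy, scipy, OpenCV 4.12 (cv2) and the standard library are available. Lean on these libraries where they do the work, as an engineer would, in place of code of your own. Each camera call takes 0.05 s, during which the arm holds its last target. There are 200 camera calls.

## Working session

There is one attempt and no reset: what is moved stays moved. The work goes in short steps, Python scripts to look and compute and a tool call to move; the robot and the scene stay as the last step left them, time stands still between calls to the robot, and variables do not carry over. Pictures are saved under pics/ and viewed, at most 10 in all, crops included, and the job is handed in when it is done.

Besides the shell and the picture viewer there is one more tool, called after "Emit:" by a JSON object that holds its "fn" and its "kwargs", one argument or row to a line. jog_arm: Moves the arm, as the interface text tells. Its arguments: {"type":"object","properties":{"motion":{"type":"array"},"grip_force":{"type":"number"}},"required":["motion"]}

```bash
mkdir -p pics; cat > h.py <<'E'
import numpy as np, cv2
from scipy.spatial.transform import Rotation as R
from station import bot
def ray(p,xy):
    K=np.array(p["camera_matrix"]);T=np.array(p["T"])
    d=T[:3,:3]@np.linalg.solve(K,[xy[0],xy[1],1.]);return T[:3,3],d
def onz(p,xy,z):
    o,d=ray(p,xy);return o+d*(z-o[2])/d[2]
def proj(p,X):
    K=np.array(p["camera_matrix"]);T=np.array(p["T"])
    c=T[:3,:3].T@(np.array(X)-T[:3,3]);u=K@c;return u[:2]/u[2]
def tri(ps,xys):
    A=np.zeros((3,3));b=np.zeros(3)
    for p,xy in zip(ps,xys):
        o,d=ray(p,xy);d=d/np.linalg.norm(d);M=np.eye(3)-np.outer(d,d);A+=M;b+=M@o
    return np.linalg.solve(A,b)
def save(p,n,crop=None,s=1):
    im=cv2.cvtColor(np.array(p["pixels"]),cv2.COLOR_RGB2BGR)
    if crop: im=im[crop[1]:crop[3],crop[0]:crop[2]]
    cv2.imwrite("pics/"+n,cv2.resize(im,None,fx=s,fy=s,interpolation=cv2.INTER_CUBIC))
E
python3 - <<'E'
from h import *
a=bot.read_camera("scene");b=bot.read_camera("top")
save(a,"s0.png");save(b,"t0.png")
Z=dict(holder=0,holder_grip=.04,nest=.03,cover_bar=.079,cover_hinge=.079,lightbox=0)
for n,z in Z.items():
    for p,nm in((a,"s"),(b,"t")):
        for d in bot.tip_of(n,p)[:4]: print(n,nm,np.round(d["xy"],1),round(d["score"],2),np.round(onz(p,d["xy"],z),3))
o=bot.get_obs();print(o["t"],o["eef_pos"],o["tool_rot"],a["T"][:3],b["T"][:3])
E
```

```text
holder t [391.4 288.9] 0.72 [ 0.418 -0.381  0.   ]
holder t [403.6 223.7] 0.63 [ 0.614 -0.424  0.   ]
holder t [344.7 262.6] 0.62 [ 0.494 -0.244  0.   ]
holder t [335.4 214.4] 0.57 [ 0.639 -0.217  0.   ]
holder_grip t [338.3 217.3] 0.81 [ 0.624 -0.219  0.04 ]
holder_grip t [406.2 219.6] 0.8 [ 0.62 -0.42  0.04]
holder_grip t [401.3 285. ] 0.8 [ 0.43  -0.399  0.04 ]
holder_grip t [347.9 259.6] 0.76 [ 0.5   -0.246  0.04 ]
nest t [276.5 267.4] 0.69 [ 0.475 -0.039  0.03 ]
cover_bar t [274.1 232.2] 0.6 [ 0.573 -0.03   0.079]
cover_hinge t [265.4 175. ] 0.82 [ 0.739 -0.002  0.079]
cover_hinge t [383.4 249.9] 0.61 [ 0.527 -0.339  0.079]
lightbox t [273.6 236.1] 0.78 [ 0.57 -0.03  0.  ]
0.7 [ 0.30618992 -0.60155547  0.20870267] [-1.68221482e-05  9.72425831e-01  2.33212355e-01  1.56115852e-05] [[-0.34973294  0.80366181 -0.48147125  1.35192132]
 [ 0.93673166  0.29182631 -0.19331632  0.28958388]
 [-0.01485496 -0.51861845 -0.85487674  1.3863393 ]] [[ 0.01369783 -0.98761301  0.15631033  0.424889  ]
 [-0.99987345 -0.01479377 -0.00585005 -0.00189921]
 [ 0.00809001 -0.15621042 -0.98769067  1.31830816]]
```

View pics/s0.png

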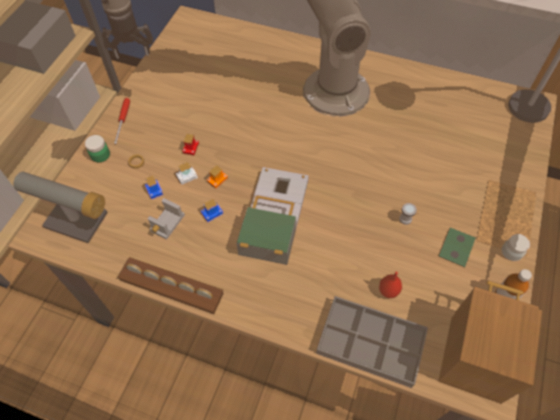

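View pics/t0.png

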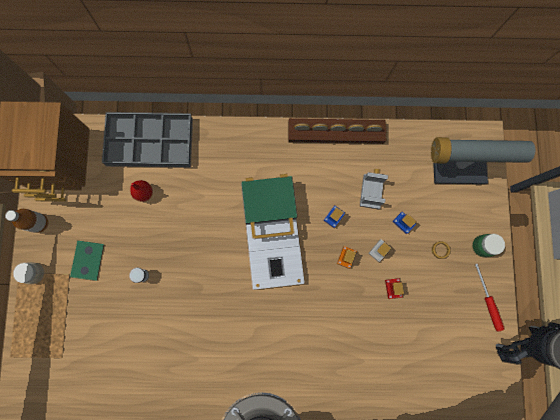

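Holder-shaped things in the top view: blue (335,215), blue (405,222), orange (347,257), red (396,288) and clear/white (381,250). The scene view shows the clear one at (187,174). Only the clear one fits, and it stands on the opposite side from the eyepiece (139,275). I'll confirm it in a crop.

```bash
python3 - <<'E'
from h import *
a=bot.read_camera("scene");b=bot.read_camera("top")
A=np.array(a["pixels"])[150:210,140:240];B=np.array(b["pixels"])[225:275,340:420]
C=np.array(b["pixels"])[160:300,230:320]
im=np.vstack([np.hstack([cv2.resize(A,(400,240),interpolation=2),cv2.resize(B,(384,240),interpolation=2)]),np.hstack([cv2.resize(C,(225,350),interpolation=2),np.zeros((350,559,3),np.uint8)])])
C2=np.array(a["pixels"])[160:270,225:315]; im[240:590,240:526]=cv2.resize(C2,(286,350),interpolation=2)
cv2.imwrite("pics/c1.png",im[:,:,::-1])
for n in("holder","holder_grip","nest","cover_bar","cover_hinge"):
    for p,nm in((a,"s"),(b,"t")):
        for d in bot.tip_of(n,p)[:7]+bot.spot_in(n,p)[:7]: print(n,nm,np.round(d["xy"],1),round(d["score"],2))
# light box white/aluminium deck and green cover outlines in top
import cv2
p=np.array(b["pixels"]);h=cv2.cvtColor(p,cv2.COLOR_RGB2HSV)
g=cv2.inRange(h,(60,80,20),(95,255,255));n,l,s,c=cv2.connectedComponentsWithStats(g)
for i in range(1,n):
    if s[i,4]>300:
        r=cv2.minAreaRect(np.argwhere(l==i)[:,::-1].astype(np.float32));print(r)
E
```

```text
holder t [389.5 288.7] 0.87
holder t [402.7 221.5] 0.76
holder t [384.1 246.1] 0.7
holder t [343.2 259.9] 0.69
holder t [333.3 215.5] 0.68
holder t [377.6 251.6] 0.5
holder t [390.5 288.7] 0.85
holder t [334.6 218.2] 0.82
holder t [406.4 220.9] 0.67
holder t [346.1 259.6] 0.55
holder t [380.5 252.1] 0.52
holder_grip t [346.5 257.6] 0.84
holder_grip t [398.8 289. ] 0.76
holder_grip t [382.9 249. ] 0.66
holder_grip t [339.  217.7] 0.65
holder_grip t [408.  223.3] 0.61
holder_grip t [403.8 225.1] 0.82
holder_grip t [396.4 287.5] 0.74
holder_grip t [381.3 249.4] 0.65
holder_grip t [346.8 258.3] 0.62
nest t [275.5 265.8] 0.79
nest t [273.2 232.8] 0.73
cover_bar t [274.9 233.9] 0.67
cover_bar t [270.6 203.9] 0.89
cover_hinge t [264.1 175.1] 0.93
cover_hinge t [270.4 230.8] 0.65
((268.78680419921875, 199.33839416503906), (41.81890106201172, 50.93909454345703), 83.79655456542969)
((86.57691955566406, 260.1153869628906), (26.27956199645996, 37.654296875), 11.309932708740234)
```

View pics/c1.png

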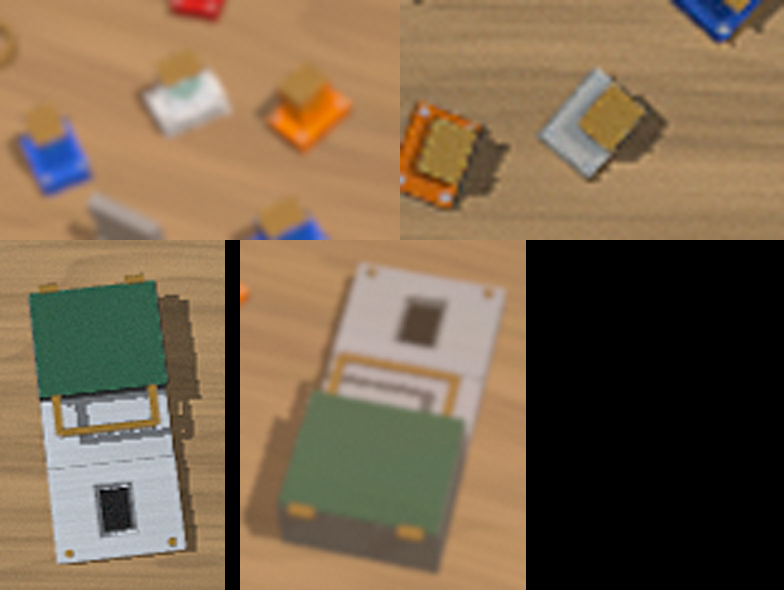

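The crop confirms the clear body with a greenish prism and brass cap at top (381,250); the holder's long side runs from lower left to upper right. The light box's recess is at (276,267), the bar at (273,232) and the green cover at (269,199). Next I'll fit both poses.

```bash
cat > fit.py <<'E'
from h import *
from scipy.optimize import minimize
b=bot.read_camera("top");a=bot.read_camera("scene")
S=8
def fg(p,box):
    I=np.array(p["pixels"])[box[1]:box[3],box[0]:box[2]]
    return cv2.resize(I,None,fx=S,fy=S,interpolation=cv2.INTER_LINEAR)
def hull(p,P,box,sh):
    m=np.zeros(sh,np.uint8);q=np.array([proj(p,X) for X in P]);q=(q-np.array(box[:2])+.5)*S-.5
    cv2.fillConvexPoly(m,cv2.convexHull(q.astype(np.float32)).astype(np.int32),1);return m
def boxpts(v,lx,ly,z0,z1):
    c,s=np.cos(v[2]),np.sin(v[2])
    return [(v[0]+c*i*lx/2-s*j*ly/2,v[1]+s*i*lx/2+c*j*ly/2,z) for i in(-1,1) for j in(-1,1) for z in(z0,z1)]
def fitit(p,box,mask,lx,ly,z0,z1,v0):
    f=lambda v:-( (mask&hull(p,boxpts(v,lx,ly,z0,z1),box,mask.shape)).sum()/((mask|hull(p,boxpts(v,lx,ly,z0,z1),box,mask.shape)).sum()))
    best=None
    for y in v0[2]:
        r=minimize(f,[v0[0],v0[1],y],method="Nelder-Mead",options=dict(initial_simplex=[[v0[0],v0[1],y],[v0[0]+.006,v0[1],y],[v0[0],v0[1]+.006,y],[v0[0],v0[1],y+.15]]))
        if best is None or r.fun<best.fun: best=r
    return best.x.round(4),round(best.fun,3)
E
cat > m.py <<'E'
from fit import *
for p,box,nm in((b,(360,230,405,270),"t"),(a,(172,160,202,186),"s")):
    I=fg(p,box);h=cv2.cvtColor(I,cv2.COLOR_RGB2HSV)
    c=onz(p,(382,250) if nm=="t" else (187,172),.04)
    print(nm,c.round(3))
    brass=cv2.inRange(h,(15,125,60),(32,255,255))//255
    white=cv2.inRange(h,(0,0,110),(180,70,255))//255
    print(brass.sum()/64,white.sum()/64)
    if nm=="t":
        print("cap",fitit(p,box,brass,34,26,.055,.056,(c[0],c[1],[.5,.8])) if 0 else fitit(p,box,brass,.034,.026,.054,.056,(c[0],c[1],[-.9,-.6,.6,.9])))
    u=brass|white
    n,l,s,_=cv2.connectedComponentsWithStats(u);u=(l==1+np.argmax(s[1:,4])).astype(np.uint8)
    for y in(-.9,.7):
        v0=(c[0],c[1],y)
        def H(v): return hull(p,boxpts(v,.056,.040,0,.016),box,u.shape)|hull(p,boxpts(v,.034,.026,.016,.056),box,u.shape)
        f=lambda v:-(u&H(v)).sum()/(u|H(v)).sum()
        r=minimize(f,v0,method="Nelder-Mead",options=dict(initial_simplex=[v0,(v0[0]+.008,v0[1],y),(v0[0],v0[1]+.008,y),(v0[0],v0[1],y+.2)]))
        print("body",r.x.round(4),round(r.fun,3))
# light box
box=(235,165,315,300);I=fg(b,box);h=cv2.cvtColor(I,cv2.COLOR_RGB2HSV)
g=cv2.inRange(h,(60,80,20),(95,255,255))//255
print("cover",fitit(b,box,g,.124,.15,.078,.081,(.67,-.015,[.0,.1])))
v=I.max(2);m=np.zeros(v.shape,np.uint8);y0,x0=int((250-165)*S),int((262-235)*S);m[y0:y0+33*S,x0:x0+30*S]=(v[y0:y0+33*S,x0:x0+30*S]<140)
print("recess",m.sum()/64,fitit(b,box,m,.059,.043,.0299,.03,(.475,-.038,[.0,.1])))
d=((h[...,1]<50)&(v>150)).astype(np.uint8)
from numpy import argwhere
dd=d.copy();dd[:int((245-165)*S)]=0
q=cv2.minAreaRect(argwhere(dd)[:,::-1].astype(np.float32));P=cv2.boxPoints(q)/S+np.array(box[:2])-.45
print("deck corners",[onz(b,x,.03).round(4) for x in P])
br=cv2.inRange(h,(15,125,60),(32,255,255));br[:int((213-165)*S)]=0;br[int((245-165)*S):]=0
q=cv2.minAreaRect(argwhere(br)[:,::-1].astype(np.float32));P=cv2.boxPoints(q)/S+np.array(box[:2])-.45
print("bar corners",[onz(b,x,.079).round(4) for x in P])
E
python3 m.py
```

```text
t [ 0.53  -0.346  0.04 ]
99.6875 166.71875
cap (array([ 0.5314, -0.3473, -0.7493]), np.float64(-0.901))
body [ 0.5911 -0.3163 -2.3667] 0.0
body [ 0.5591 -0.399   1.2333] 0.0
s [ 0.539 -0.332  0.04 ]
78.765625 224.03125
body [ 0.5162 -0.3185  0.0237] 725478588654168.6
body [ 0.4936 -0.3428  1.6528] 695762232629636.4
cover (array([ 0.6683, -0.013 ,  0.126 ]), np.float64(-0.93))
recess 285.609375 (array([ 0.4764, -0.0369,  0.1321]), np.float64(-0.925))
deck corners [array([0.5407, 0.0484, 0.03  ]), array([ 0.5602, -0.1039,  0.03  ]), array([ 0.4305, -0.1188,  0.03  ]), array([0.4118, 0.0312, 0.03  ])]
bar corners [array([0.5609, 0.0563, 0.079 ]), array([0.6328, 0.047 , 0.079 ]), array([ 0.61 , -0.118,  0.079]), array([ 0.5384, -0.1072,  0.079 ])]m.py:16: RuntimeWarning: overflow encountered in scalar negative
  f=lambda v:-(u&H(v)).sum()/(u|H(v)).sum()
```

```bash
sed -i 's/-(u&H(v)).sum()\/(u|H(v)).sum()/-float((u\&H(v)).sum())\/float((u|H(v)).sum())/; s/^# light box/raise SystemExit/; s/(-.9,.7)/(-.75,.82)/' m.py; sed -i 's/(172,160,202,186)/(170,158,204,188)/' m.py; python3 m.py
```

```text
t [ 0.53  -0.346  0.04 ]
100.234375 166.4375
cap (array([ 0.5311, -0.3473, -0.7158]), np.float64(-0.9))
body [ 0.5321 -0.3465 -0.6891] -0.579
body [ 0.5338 -0.3436 -0.6338] -0.541
s [ 0.539 -0.332  0.04 ]
80.484375 224.15625
body [ 0.5321 -0.3433 -0.7049] -0.712
body [ 0.532  -0.3431  2.4641] -0.71
```

```bash
sed -i 's/    u=brass|white/    u=cv2.morphologyEx(brass|white,cv2.MORPH_CLOSE,np.ones((15,15),np.uint8))/' m.py; cat >> m.py <<'E'
E
sed -i 's/^raise SystemExit/P=[onz(b,q,.016) for q in ((369.2,253.1),(381.7,239.2),(380.2,262.5))];print(np.round(P,4));raise SystemExit/' m.py; python3 m.py
```

```text
t [ 0.53  -0.346  0.04 ]
100.5 166.5625
cap (array([ 0.5314, -0.3472, -0.7532]), np.float64(-0.898))
body [ 0.5317 -0.3466 -0.7044] -0.947
body [ 0.5311 -0.3449  0.3166] -0.709
s [ 0.539 -0.332  0.04 ]
78.703125 224.125
body [ 0.5307 -0.343  -0.7219] -0.92
body [ 0.5289 -0.3445  1.3802] -0.782
[[ 0.522  -0.3138  0.016 ]
 [ 0.5639 -0.3521  0.016 ]
 [ 0.4947 -0.3458  0.016 ]]
```

Holder pose: (0.5315, -0.346), yaw -0.715. Nest: (0.4764, -0.0368), yaw 0.125. I'll move above the holder.

Emit:
{"fn": "jog_arm", "kwargs": {
  "motion": [
    [0,0,1.186,317,-125.5,100,60],
    [0,0,1.186,317,-125.5,100,60],
    [0,0,1.186,317,-125.5,100,60],
    [0,0,1.186,317,-125.5,100,60],
    [0,0,1.186,317,-125.5,100,60],
    [0,0,1.186,317,-125.5,100,60],
    [0,0,1.186,317,-125.5,100,60],
    [0,0,1.186,317,-125.5,100,60],
    [0,0,1.186,317,-125.5,100,60],
    [0,0,1.186,317,-125.5,100,60]
  ],
  "grip_force": 50
}}

```text
t: 3.35
eef_pos: [0.5313, -0.3469, 0.109]
tool_rot: [0.0, 0.937, -0.35, 0.0]
contact_force: [-0.1, 0.1, -0.1]
gripper_width: 0.701
grasp_force: 0.0
```

Emit:
{"fn": "jog_arm", "kwargs": {
  "motion": [
    [0,0,0,0,0,40,60],
    [0,0,0,0,0,70,60],
    [0,0,0,0,0,88,60],
    [0,0,0,0,0,88,60],
    [0,0,0,0,0,88,20],
    [0,0,0,0,0,88,15],
    [0,0,0,0,0,88,15],
    [0,0,0,0,0,88,15],
    [0,0,0,0,0,88,15]
  ]
}}

```text
t: 4.47
eef_pos: [0.5327, -0.3469, 0.0223]
tool_rot: [0.0, 0.937, -0.35, 0.001]
contact_force: [-0.6, -0.9, 6.5]
gripper_width: 0.287
grasp_force: 50.1
```

Emit:
{"fn": "jog_arm", "kwargs": {
  "motion": [
    [0,0,0,0,0,-20,15],
    [0,0,0,0,0,-60,15],
    [0,0,0,0,0,-90,15],
    [0,0,0,0,0,-90,15]
  ]
}}

```text
t: 4.97
eef_pos: [0.5337, -0.347, 0.1145]
tool_rot: [0.0, 0.937, -0.35, 0.003]
contact_force: [0.4, -0.0, -0.8]
gripper_width: 0.288
grasp_force: 49.2
```

```bash
cat > go.py <<'E'
import sys
from h import *
# target x y z toolx-yaw
def go(x,y,z,yaw,pitch=0):
    o=bot.get_obs();q=o["tool_rot"];r=R.from_quat([q[1],q[2],q[3],q[0]])
    t=R.from_euler("z",yaw)*R.from_euler("x",np.pi)
    print("t",o["t"],"pos",np.round(o["eef_pos"],4),"F",np.round(o["contact_force"],1),"M",np.round(o["torque"],2),"w",round(o["gripper_width"],3))
    print("rot",(r.inv()*t).as_rotvec().round(3),"shift",(r.inv().apply(np.array([x,y,z])-o["eef_pos"])*1000).round(1))
if __name__=="__main__": go(*map(float,sys.argv[1:]))
E
python3 go.py .4764 -.0368 .112 .125
python3 - <<'E'
from h import *
b=bot.read_camera("top");a=bot.read_camera("scene")
B=np.array(b["pixels"])[220:290,340:430];A=np.array(a["pixels"])[120:190,150:240]
cv2.imwrite("pics/g1.png",np.hstack([cv2.resize(x,(400,311),interpolation=2) for x in(B,A)])[:,:,::-1])
E
```

```text
t 4.975 pos [ 0.5337 -0.347   0.1145] F [ 0.4 -0.  -0.8] M [ 0.04  0.03 -0.02] w 0.288
rot [ 0.001 -0.006 -0.84 ] shift [-246.7 -196.6    1.4]
```

View pics/g1.png

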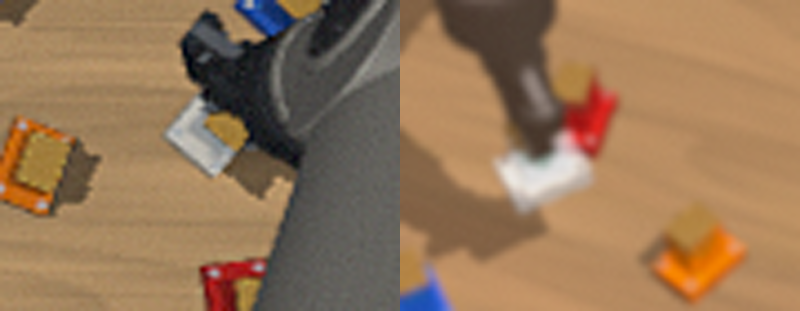

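The grasp is good: the holder hangs upright in the fingers. Moving above the recess.

Emit:
{"fn": "jog_arm", "kwargs": {
  "motion": [
    [0,0,-0.84,-245.5,-196.5,1,15],
    [0,0,-0.84,-245.5,-196.5,1,15],
    [0,0,-0.84,-245.5,-196.5,1,15],
    [0,0,-0.84,-245.5,-196.5,1,15],
    [0,0,-0.84,-245.5,-196.5,1,15],
    [0,0,-0.84,-245.5,-196.5,1,15],
    [0,0,-0.84,-245.5,-196.5,1,15],
    [0,0,-0.84,-245.5,-196.5,1,15]
  ]
}}

```text
t: 6.08
eef_pos: [0.4752, -0.0382, 0.1093]
tool_rot: [0.0, 0.998, 0.061, -0.0]
contact_force: [-0.4, -0.7, -1.7]
gripper_width: 0.287
grasp_force: 49.4
```

```bash
python3 go.py .4779 -.0366 .058 .125
```

```text
t 6.075 pos [ 0.4752 -0.0382  0.1093] F [-0.4 -0.7 -1.7] M [-0.01  0.02  0.05] w 0.287
rot [ 0.     0.001 -0.003] shift [ 2.9 -1.3 51.3]
```

Emit:
{"fn": "jog_arm", "kwargs": {
  "motion": [
    [0,0,-0.003,3,-1.3,25,15],
    [0,0,-0.003,3,-1.3,50,15],
    [0,0,-0.003,3,-1.3,50,15],
    [0,0,-0.003,3,-1.3,50,15]
  ]
}}

```text
t: 6.58
eef_pos: [0.4786, -0.0358, 0.0602]
tool_rot: [0.0, 0.998, 0.063, 0.0]
contact_force: [1.4, 0.5, -1.1]
gripper_width: 0.286
grasp_force: 49.4
```

```bash
python3 go.py .4779 -.0366 .05 .125; python3 - <<'E'
from h import *
b=bot.read_camera("top");a=bot.read_camera("scene")
B=np.array(b["pixels"])[225:305,235:325];A=np.array(a["pixels"])[150:230,240:330]
cv2.imwrite("pics/n1.png",np.hstack([cv2.resize(x,(400,356),interpolation=2) for x in(B,A)])[:,:,::-1])
E
```

```text
t 6.575 pos [ 0.4786 -0.0358  0.0602] F [ 1.4  0.5 -1.1] M [0.02 0.01 0.03] w 0.286
rot [ 0.    -0.     0.001] shift [-0.8  0.7 10.2]
```

View pics/n1.png

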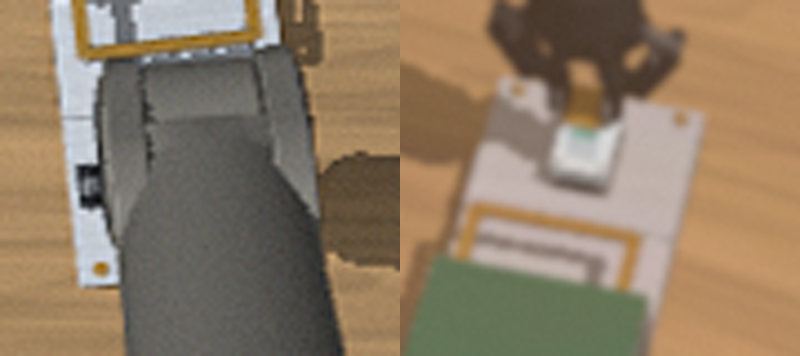

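The top view is blocked by the wrist; the scene view shows the holder above the recess, upright and aligned with the deck. Lowering gently.

Emit:
{"fn": "jog_arm", "kwargs": {
  "motion": [
    [0,0,0,-0.8,0.7,4,15],
    [0,0,0,-0.8,0.7,7,15],
    [0,0,0,-0.8,0.7,9,15],
    [0,0,0,-0.8,0.7,11,15],
    [0,0,0,-0.8,0.7,12,15]
  ]
}}

```text
t: 7.3
eef_pos: [0.4774, -0.0357, 0.0476]
tool_rot: [0.0, 0.998, 0.064, -0.0]
contact_force: [-0.3, -0.1, -1.2]
gripper_width: 0.289
grasp_force: 49.4
```

```bash
python3 go.py .4779 -.0366 .043 .125
```

```text
t 7.3 pos [ 0.4774 -0.0357  0.0476] F [-0.3 -0.1 -1.2] M [0.04 0.01 0.02] w 0.289
rot [-0.     0.     0.003] shift [0.4 0.9 4.6]
```

It is inside the mouth without contact force, so I continue down to the seat and press.

Emit:
{"fn": "jog_arm", "kwargs": {
  "motion": [
    [0,0,0,0,0,2,15],
    [0,0,0,0,0,4,15],
    [0,0,0,0,0,5,15],
    [0,0,0,0,0,6,15],
    [0,0,0,0,0,6,15]
  ]
}}

```text
t: 7.92
eef_pos: [0.4774, -0.0358, 0.0419]
tool_rot: [0.0, 0.998, 0.064, 0.0]
contact_force: [-0.7, 0.0, 2.7]
gripper_width: 0.285
grasp_force: 49.8
```

Emit:
{"fn": "jog_arm", "kwargs": {
  "motion": [
    [0,0,0,0,0,2,15],
    [0,0,0,0,0,3,15],
    [0,0,0,0,0,4,15],
    [0,0,0,0,0,5,15],
    [0,0,0,0,0,6,15],
    [0,0,0,0,0,6,15]
  ]
}}

```text
t: 8.68
eef_pos: [0.4774, -0.0358, 0.0361]
tool_rot: [0.0, 0.998, 0.064, 0.0]
contact_force: [-2.3, -0.1, 6.5]
gripper_width: 0.285
grasp_force: 50.3
```

Emit:
{"fn": "jog_arm", "kwargs": {
  "motion": [
    [0,0,0,0,0,1,15],
    [0,0,0,0,0,2,15],
    [0,0,0,0,0,3,15],
    [0,0,0,0,0,3,15]
  ]
}}

```text
t: 9.18
eef_pos: [0.478, -0.0357, 0.0358]
tool_rot: [0.0, 0.998, 0.064, 0.001]
contact_force: [-12.3, -0.5, 42.4]
gripper_width: 0.287
grasp_force: 54.4
```

The stop is reached (z 0.0358, force jumped to 42 N). Relaxing, then opening and rising.

Emit:
{"fn": "jog_arm", "kwargs": {
  "motion": [
    [0,0,0,0,0,-3,15],
    [0,0,0,0,0,-3,15],
    [0,0,0,0,0,-3,50],
    [0,0,0,0,0,-3,50],
    [0,0,0,0,0,-3,50],
    [0,0,0,0,0,-30,50],
    [0,0,0,0,0,-80,50],
    [0,0,0,0,0,-120,50],
    [0,0,0,0,0,-120,50]
  ]
}}

```text
t: 10.3
eef_pos: [0.4797, -0.0357, 0.1556]
tool_rot: [0.0, 0.998, 0.064, 0.003]
contact_force: [0.6, 0.2, -0.2]
gripper_width: 0.585
grasp_force: 0.0
```

```bash
python3 go.py .39 -.25 .16 1.696; python3 go.py .39 -.25 .16 -1.446; python3 -c "
from h import *
print(np.round(bot.get_obs()['q'],2))"
```

```text
t 10.3 pos [ 0.4797 -0.0357  0.1556] F [ 0.6  0.2 -0.2] M [ 0.03  0.01 -0.04] w 0.585
rot [ 0.005 -0.004 -1.568] shift [-116.2  201.1   -5. ]
t 10.3 pos [ 0.4797 -0.0357  0.1556] F [ 0.6  0.2 -0.2] M [ 0.03  0.01 -0.04] w 0.585
rot [-0.004 -0.005  1.574] shift [-116.2  201.1   -5. ]
[ 0.01  0.22 -0.08  2.06  0.02  0.85 -1.52]
```

Emit:
{"fn": "jog_arm", "kwargs": {
  "motion": [
    [0,0,-1.568,-90,200,-5,40],
    [0,0,-1.568,-90,200,-5,40],
    [0,0,-1.568,-90,200,-5,40],
    [0,0,-1.568,-90,200,-5,40],
    [0,0,-1.568,-90,200,-5,40],
    [0,0,-1.568,-90,200,-5,40],
    [0,0,-1.568,-90,200,-5,40],
    [0,0,-1.568,-90,200,-5,40],
    [0,0,-1.568,-90,200,-5,40],
    [0,0,-1.568,-90,200,-5,40]
  ]
}}

```text
t: 11.55
eef_pos: [0.413, -0.2453, 0.1566]
tool_rot: [-0.001, 0.662, 0.749, -0.0]
contact_force: [0.2, 0.2, -0.3]
gripper_width: 0.468
grasp_force: 0.0
```

```bash
python3 go.py .5657 -.0256 .13 1.696; python3 - <<'E'
from h import *
b=bot.read_camera("top");a=bot.read_camera("scene")
B=np.array(b["pixels"])[225:305,235:325];A=np.array(a["pixels"])[150:230,240:330]
cv2.imwrite("pics/n2.png",np.hstack([cv2.resize(x,(400,356),interpolation=2) for x in(B,A)])[:,:,::-1])
# bar: brass row centre in several columns
I=cv2.resize(np.array(b["pixels"]),None,fx=8,fy=8,interpolation=1);h=cv2.cvtColor(I,cv2.COLOR_RGB2HSV)
m=cv2.inRange(h,(15,125,60),(32,255,255))
for u in(262,267,272,277,282):
    r=np.where(m[220*8:245*8,u*8]>0)[0]
    if len(r): x=(u+.06-.45,220+r.mean()/8-.45);print(u,len(r)/8,x[1],onz(b,x,.079).round(4))
E
```

```text
t 11.55 pos [ 0.413  -0.2453  0.1566] F [ 0.2  0.2 -0.3] M [ 0.   -0.01  0.  ] w 0.468
rot [-0.001 -0.001 -0.002] shift [199.2 178.6  26.6]
262 2.625 235.925 [0.5616 0.0057 0.079 ]
267 2.25 235.3625 [ 0.5634 -0.0084  0.079 ]
272 2.125 234.675 [ 0.5655 -0.0226  0.079 ]
277 2.375 234.05 [ 0.5675 -0.0367  0.079 ]
282 2.375 233.8 [ 0.5685 -0.0509  0.079 ]
```

View pics/n2.png

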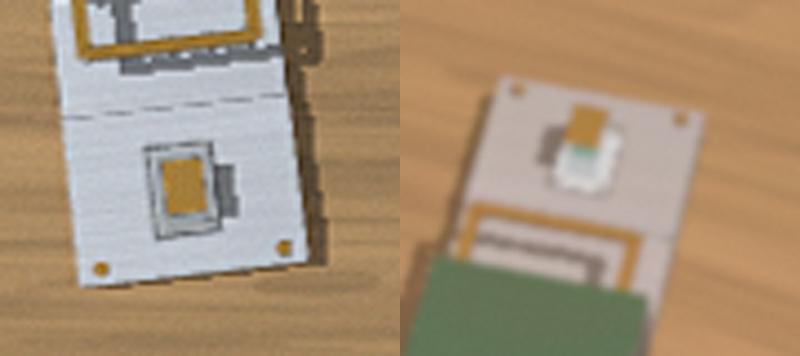

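The picture shows the holder sitting squarely in the recess and flush, with its cap at crop (185,186). The bar is at (0.566, -0.026). Moving above it.

Emit:
{"fn": "jog_arm", "kwargs": {
  "motion": [
    [0,0,0,199,178.5,0,40],
    [0,0,0,199,178.5,0,40],
    [0,0,0,199,178.5,0,40],
    [0,0,0,199,178.5,0,40],
    [0,0,0,199,178.5,0,40],
    [0,0,0,199,178.5,26,40],
    [0,0,0,199,178.5,26,40]
  ]
}}

```text
t: 12.52
eef_pos: [0.5639, -0.0266, 0.1297]
tool_rot: [-0.002, 0.662, 0.749, -0.002]
contact_force: [-0.6, 0.1, -0.3]
gripper_width: 0.472
grasp_force: 0.0
```

```bash
python3 go.py .566 -.0256 .06 1.696
```

```text
t 12.525 pos [ 0.5639 -0.0266  0.1297] F [-0.6  0.1 -0.3] M [-0.02  0.02  0.01] w 0.472
rot [-0.005  0.    -0.002] shift [ 0.8  2.6 69.7]
```

Emit:
{"fn": "jog_arm", "kwargs": {
  "motion": [
    [-0.003,0,0,0.5,2,30,40],
    [-0.003,0,0,0.5,2,55,40],
    [-0.003,0,0,0.5,2,69,40],
    [-0.003,0,0,0.5,2,69,40],
    [-0.003,0,0,0.5,2,69,5],
    [-0.003,0,0,0.5,2,69,5],
    [-0.003,0,0,0.5,2,69,5],
    [-0.003,0,0,0.5,2,69,5],
    [-0.003,0,0,0.5,2,69,5]
  ],
  "grip_force": 40
}}

```text
t: 13.65
eef_pos: [0.5679, -0.0251, 0.0628]
tool_rot: [0.001, 0.662, 0.75, 0.001]
contact_force: [-0.4, -0.1, -0.1]
gripper_width: 0.053
grasp_force: 0.0
```

```bash
python3 go.py .566 -.0256 .06 1.696
```

```text
t 13.65 pos [ 0.5679 -0.0251  0.0628] F [-0.4 -0.1 -0.1] M [ 0.05 -0.01 -0.04] w 0.053
rot [ 0.003  0.    -0.   ] shift [-0.3 -1.9  2.8]
```

The fingers closed to 4.5 mm without force, so the bar isn't between them. Looking.

```bash
python3 - <<'E'
from h import *
b=bot.read_camera("top");a=bot.read_camera("scene")
B=np.array(b["pixels"])[165:295,225:325];A=np.array(a["pixels"])[150:280,220:320]
cv2.imwrite("pics/n3.png",np.hstack([cv2.resize(x,(400,520),interpolation=2) for x in(B,A)])[:,:,::-1])
o=bot.get_obs();print(o["gripper_width"],o["grasp_force"])
for p in(b,a):
    print(proj(p,o["eef_pos"]).round(1),proj(p,[.566,-.0256,.079]).round(1))
    for n in("cover_bar",):
        for d in bot.tip_of(n,p)[:3]:print(n,d)
E
```

```text
0.05769584139340056 0.0
[272.4 234.5] [272.7 234.5]
[273.7 203. ] [273.7 199.5]
```

View pics/n3.png

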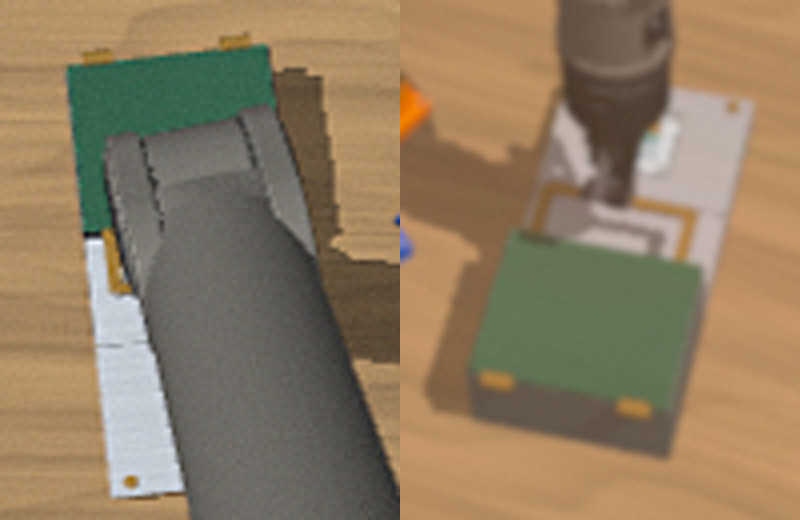

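Emit:
{"fn": "jog_arm", "kwargs": {
  "motion": [
    [0,0,0,0,0,0,0],
    [0,0,0,0,0,0,0],
    [0,0,0,0,0,0,0],
    [0,0,0,0,0,0,0]
  ]
}}

```text
t: 14.35
eef_pos: [0.5679, -0.0251, 0.0627]
tool_rot: [0.001, 0.662, 0.75, 0.001]
contact_force: [-0.7, 0.2, -0.1]
gripper_width: -0.002
grasp_force: 0.0
```

```bash
python3 - <<'E'
from h import *
a=bot.read_camera("scene")
save(a,"n4.png",(255,180,300,215),16)
E
```

```text
(no output)
```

View pics/n4.png

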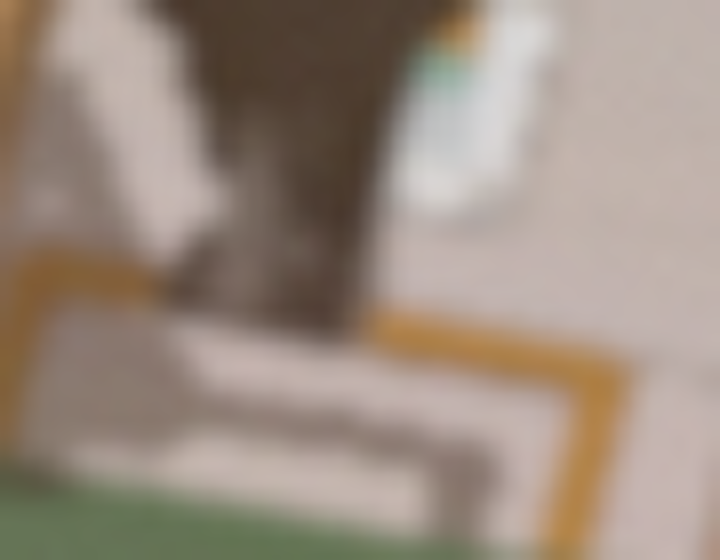

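The crop shows the bar's middle (crop 170–360, 300–340) dark, with no fingertips visible below it. So the tips are not where I thought, or they are hidden behind the bar. I'll check the tip against its projection after rising a little, with numbers only.

```bash
python3 - <<'E'
from h import *
a=bot.read_camera("scene");b=bot.read_camera("top");np.savez("lo.npz",a=a["pixels"],b=b["pixels"])
I=np.array(a["pixels"]).sum(2)//3
print("cols 264-282"); 
for r in range(190,208): print(r,I[r,264:283])
E
```

```text
cols 264-282
190 [185 186 177 152 117  99  98  94  80  71  67  62  61  63  91 144 188 206
 206]
191 [184 186 184 170 144 119 106  98  84  69  63  61  61  65 102 153 193 210
 212]
192 [183 186 185 175 155 128 110  99  87  70  64  61  60  72 107 151 184 200
 205]
193 [177 185 176 161 145 124 109  99  87  74  68  61  60  77 112 150 174 183
 183]
194 [166 173 156 132 118 112 107 100  90  83  74  67  63  81 121 156 174 179
 176]
195 [147 151 128  99  96 105 105 100  93  89  83  73  69  89 127 163 180 182
 181]
196 [121 119 100  86  94 104 103  96  89  86  81  73  75  96 133 166 181 184
 183]
197 [ 95  90  83  84  96 106 105  94  82  78  74  69  79 101 134 165 180 183
 184]
198 [ 95  85  80  86  97 102 100  91  78  73  68  71  80 102 131 159 172 176
 176]
199 [113 106 105 105 107 105  98  86  77  71  68  70  83 102 124 143 152 158
 161]
200 [124 132 143 145 140 131 121 111 100  92  83  80  91 107 119 127 132 134
 139]
201 [126 136 154 167 168 164 158 153 145 136 125 116 119 126 128 126 123 121
 124]
202 [122 127 143 164 178 180 178 177 172 167 163 158 161 158 153 144 137 133
 130]
203 [122 123 132 152 170 175 179 179 179 180 179 179 178 177 175 168 163 160
 159]
204 [123 122 125 136 146 154 159 162 165 171 175 175 176 179 181 181 180 179
 179]
205 [122 122 123 125 127 132 136 139 141 147 149 150 152 162 171 174 175 178
 182]
206 [122 124 128 132 136 135 133 130 130 129 127 128 131 138 146 149 154 163
 172]
207 [132 138 151 160 165 160 153 150 145 138 135 135 135 131 128 127 130 139
 147]
```

Emit:
{"fn": "jog_arm", "kwargs": {
  "motion": [
    [0,0,0,0,0,-40,0],
    [0,0,0,0,0,-40,0],
    [0,0,0,0,0,-40,0]
  ]
}}

```text
t: 14.88
eef_pos: [0.5676, -0.0252, 0.1025]
tool_rot: [0.001, 0.662, 0.75, 0.001]
contact_force: [0.1, -0.3, -0.0]
gripper_width: -0.003
grasp_force: 0.0
```

```bash
python3 - <<'E'
from h import *
a=bot.read_camera("scene");b=bot.read_camera("top");np.savez("hi.npz",a=a["pixels"],b=b["pixels"])
I=np.array(a["pixels"]).sum(2)//3
o=bot.get_obs();print(o["eef_pos"],proj(a,o["eef_pos"]),proj(b,o["eef_pos"]),[proj(a,[.566+i*np.sin(-.125),-.0256+i*.992,.079]).round(1) for i in(-.01,0,.01)])
for r in range(180,208): print(r,I[r,264:283])
E
```

```text
[ 0.56698697 -0.02523949  0.10182765] [273.59501823 195.62569159] [272.71959413 233.24981596] [array([270.5, 198.9]), array([273.7, 199.5]), array([277. , 200.2])]
180 [182 175 151 108  79  78  84  80  76  73  69  65  61  61  68  89 111 124
 125]
181 [180 175 154 116  87  87  91  85  77  70  67  65  61  60  73  95 115 123
 124]
182 [180 177 162 136 110 102 100  93  82  69  64  62  61  63  81 108 126 131
 129]
183 [181 180 175 161 137 115 105  96  81  66  61  59  58  67  92 121 138 142
 143]
184 [181 182 178 167 146 121 104  97  82  67  61  60  60  75 110 143 155 157
 155]
185 [182 178 166 148 131 114 104  96  83  72  64  62  61  84 128 164 175 176
 172]
186 [179 166 142 118 109 106 102  96  89  81  74  66  64  89 137 175 189 188
 186]
187 [169 143 112  93  97 103 102  97  92  88  81  70  68  92 141 177 192 194
 192]
188 [155 119  88  86  97 104 102  93  85  83  78  71  74  98 144 180 193 195
 194]
189 [148 105  79  86 101 104  99  87  79  74  70  70  79 107 152 186 201 201
 199]
190 [149 108  83  88  98 101  94  83  75  69  66  68  84 115 160 195 207 209
 206]
191 [161 131 111 107 10
[... 687 characters left out ...]
32 134 136 140 144 148 153 156
 159]
200 [165 160 156 151 144 138 133 131 128 126 125 123 123 125 127 129 132 135
 140]
201 [179 179 177 175 171 165 162 158 152 147 144 136 134 133 129 125 122 123
 123]
202 [176 180 182 181 181 180 179 179 174 171 168 164 162 159 153 144 136 133
 133]
203 [153 164 171 174 175 176 177 179 178 179 180 180 178 178 174 168 163 162
 160]
204 [131 138 147 149 150 153 159 163 165 171 174 174 176 178 180 180 179 178
 178]
205 [135 139 138 135 130 131 135 138 142 146 150 149 152 163 172 175 175 178
 182]
206 [164 163 158 149 139 133 132 130 129 129 128 127 130 138 146 148 153 163
 172]
207 [180 180 179 173 166 161 153 150 148 139 135 136 133 131 128 127 130 139
 146]
```

The tip shows about 2.6 px above its projection in both pictures (row 193 instead of 195.6). Picture n1 agrees: the fingers held only the top of the holder. So the fingertips are really about 15–20 mm higher than reported, and they closed above the bar. There are 44 mm free below the bar, so going about 18 mm deeper is safe.

Emit:
{"fn": "jog_arm", "kwargs": {
  "motion": [
    [0,0,0,0,0,0,40],
    [0,0,0,0,0,0,40],
    [0,0,0,0,0,0,40],
    [0,0,0,0,0,20,40],
    [0,0,0,0,0,35,40],
    [0,0,0,0,0,47,40],
    [0,0,0,0,0,57,40],
    [0,0,0,0,0,57,40]
  ]
}}

```text
t: 15.98
eef_pos: [0.5674, -0.0251, 0.0449]
tool_rot: [0.0, 0.662, 0.75, 0.001]
contact_force: [0.2, -0.4, 0.5]
gripper_width: 0.471
grasp_force: 0.0
```

Emit:
{"fn": "jog_arm", "kwargs": {
  "motion": [
    [0,0,0,0,0,0,3],
    [0,0,0,0,0,0,3],
    [0,0,0,0,0,0,3],
    [0,0,0,0,0,0,3],
    [0,0,0,0,0,0,3]
  ]
}}

```text
t: 16.6
eef_pos: [0.5654, -0.0255, 0.046]
tool_rot: [-0.0, 0.662, 0.75, -0.001]
contact_force: [-7.3, -0.1, 7.2]
gripper_width: 0.094
grasp_force: 39.1
```

Bar gripped (opening about 8 mm, 39 N). Lifting along the arc with radius 165 mm.

Emit:
{"fn": "jog_arm", "kwargs": {
  "motion": [
    [0,0,0,0,-1.5,-14.4,3],
    [0,0,0,0,0.5,-28.7,3],
    [0,0,0,0,3.6,-42.7,3],
    [0,0,0,0,8,-56.4,3],
    [0,0,0,0,13.5,-69.7,3],
    [0,0,0,0,20.1,-82.5,3],
    [0,0,0,0,27.8,-94.6,3],
    [0,0,0,0,36.6,-106.1,3],
    [0,0,0,0,36.6,-106.1,3],
    [0,0,0,0,36.6,-106.1,3]
  ]
}}

```text
t: 17.85
eef_pos: [0.6018, -0.0209, 0.1529]
tool_rot: [-0.0, 0.662, 0.75, -0.001]
contact_force: [-12.5, -1.0, 6.2]
gripper_width: 0.097
grasp_force: 39.4
```

```bash
python3 - <<'E'
from h import *
o=bot.get_obs();d=np.array(o["eef_pos"])-[.5654,-.0255,.046]
u=np.array([np.cos(.125),np.sin(.125)]);dx=d[:2]@u;dz=d[2];print(o["eef_pos"],dx,dz,"theta",np.degrees(np.arctan2(dz,.165-dx)),"r",np.hypot(dz,.165-dx),o["contact_force"],o["grasp_force"])
a=bot.read_camera("scene");b=bot.read_camera("top")
im=np.hstack([cv2.resize(np.array(b["pixels"])[150:300,225:335],(396,540),interpolation=2),cv2.resize(np.array(a["pixels"])[130:280,215:325],(396,540),interpolation=2)]);cv2.imwrite("pics/f.png",im[:,:,::-1])
H=np.array([.4764,-.0368])+.255*u;v=np.array([-u[1],u[0]])
for p,nm in((b,"t"),(a,"s")):
  off=np.array([[225,150],[215,130]][nm=="s"])
  for th in(36,40,44):
    t=np.radians(th);f=lambda s,w:np.r_[H-u*s*np.cos(t)+v*w,.079+s*np.sin(t)]
    print(nm,th,"front corners (crop px)",[((proj(p,f(.122,w))-off)*3.6).round(0) for w in(.075,-.075)],"bar corners",[((proj(p,f(.165,w))-off)*3.6).round(0) for w in(.05,-.05)])
E
```

```text
[ 0.60181262 -0.02087579  0.15288257] 0.03670503878579046 0.10688257308826647 theta 39.79769105860735 r 0.16698347673624525 [-12.45263173  -1.04395222   6.21558862] 39.38073456287384
t 36 front corners (crop px) [array([ 64., 217.]), array([263., 196.])] bar corners [array([101., 255.]), array([237., 240.])]
t 40 front corners (crop px) [array([ 63., 209.]), array([263., 187.])] bar corners [array([100., 243.]), array([237., 228.])]
t 44 front corners (crop px) [array([ 62., 200.]), array([262., 178.])] bar corners [array([ 99., 231.]), array([236., 216.])]
s 36 front corners (crop px) [array([285., 288.]), array([ 98., 252.])] bar corners [array([263., 227.]), array([138., 204.])]
s 40 front corners (crop px) [array([283., 289.]), array([ 95., 253.])] bar corners [array([261., 228.]), array([135., 204.])]
s 44 front corners (crop px) [array([282., 291.]), array([ 93., 254.])] bar corners [array([259., 230.]), array([132., 206.])]
```

View pics/f.png

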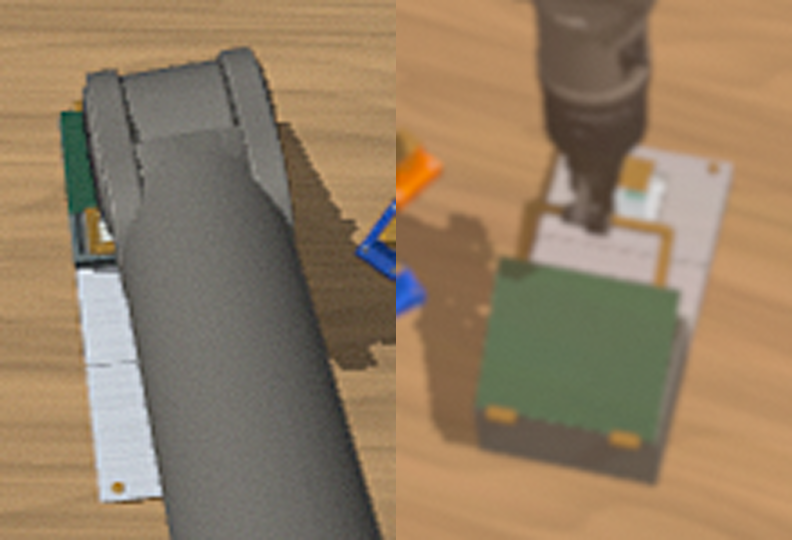

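Both views show the cover up near 40°: top front-left corner about (65,211) against the predicted (63,209), and the scene corners match. Relieving the radial push slightly, then a numeric check.

Emit:
{"fn": "jog_arm", "kwargs": {
  "motion": [
    [0,0,0,0,-1,-0.7,3],
    [0,0,0,0,-2,-1.3,3],
    [0,0,0,0,-2,-1.3,3],
    [0,0,0,0,-2,-1.3,3]
  ]
}}

```text
t: 18.45
eef_pos: [0.6022, -0.0208, 0.1534]
tool_rot: [0.001, 0.662, 0.75, 0.001]
contact_force: [-1.8, -0.8, -1.8]
gripper_width: 0.096
grasp_force: 39.2
```

```bash
python3 - <<'E'
from h import *
from scipy.optimize import minimize_scalar
o=bot.get_obs();d=np.array(o["eef_pos"])-[.5654,-.0255,.046]
u=np.array([np.cos(.125),np.sin(.125)]);dx=d[:2]@u;dz=d[2];print(dx,dz,"theta",np.degrees(np.arctan2(dz,.165-dx)),o["contact_force"],o["gripper_width"],o["joint_vel"].max())
b=bot.read_camera("top");a=bot.read_camera("scene")
H=np.array([.4764,-.0368])+.255*u;v=np.array([-u[1],u[0]])
def quad(p,t,S=8):
    q=[(proj(p,np.r_[H-u*s*np.cos(t)+v*w,.079+s*np.sin(t)])+.5)*S-.5 for s,w in((0,.075),(.122,.075),(.122,-.075),(0,-.075))]
    m=np.zeros((420*S,560*S),np.uint8);cv2.fillConvexPoly(m,np.array(q).astype(np.int32),1);return m
for p,nm,cols in((b,"t",(242,248)),(a,"s",(0,560))):
    h=cv2.cvtColor(cv2.resize(np.array(p["pixels"]),None,fx=8,fy=8,interpolation=1),cv2.COLOR_RGB2HSV)
    g=cv2.inRange(h,(50,70,20),(95,255,255))//255
    c=slice(cols[0]*8,cols[1]*8);w=np.zeros_like(g);w[150*8:290*8,c]=1
    if nm=="s":w[:,:230*8]=0;w[:,310*8:]=0;w[:195*8]=0
    sc=[(float((g&w&quad(p,np.radians(t))).sum())/float(((g|quad(p,np.radians(t)))&w).sum()),t) for t in range(30,51)]
    print(nm,sorted(sc)[::-1][:4])
E
```

```text
0.03711293118592646 0.1074164485249856 theta 40.02797673882148 [-1.75460856 -0.81986585 -1.76674713] 0.0957590197770818 0.0018332538013314528
t [(0.8224981046247157, 38), (0.8211762459423334, 39), (0.8150467199691744, 40), (0.8147174770039421, 37)]
s [(0.0, 50), (0.0, 49), (0.0, 48), (0.0, 47)]
```

Kinematics give 40.0°, the picture fit 38–40°, and the only force left is the cover's weight. Handing in.

```bash
python3 -c "
from station import bot
print(bot.hand_in())"
```

```text
the job is handed in; nothing more can be done
None
```

I pressed the prism holder home flush in the recess and let it go, and I handed the job in at about 18.5 s with the gripper holding the cover at about 40° by its bar; the result was not reported back.

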